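# Uncover the ball dish and turn its lip to the funnel

## Task

Take the tent-shaped guard off the dish's handle and hang it astride the hanging rail, let go of. Then lift the dish by its handle several centimetres clear above its stand and, once it is up, turn it the quarter turn that points its pouring lip at the frosted funnel, keeping it level over the stand with the loose ball in its middle all the while. Finish still holding it there, level and still (do not pour, put it down or let go), with everything else on the bench left where it is.

Things in the scene. Friction and masses are not known exactly. Their poses are not given: they have to be found in the camera images.
- guard: bare aluminium tent-shaped guard, loose, 0.09 kg: two panels 54 mm long (along y), 65 mm deep, an upside-down V, 30 degrees each side of vertical; lower edges 56 mm below the origin, 36 mm out. Origin: middle of the inner ridge line; y along ridge, z up. Starts astride the dish's handle, ridge along it; on the rail its origin is 12 mm above rail_mid
- guard_fin (a point): centre of the upright grip fin on top of the guard, 17.5 mm above the guard's origin; fin 10 mm thick (guard x), 38 mm long (y), 33 mm tall, on the middle of the ridge
- dish: stainless round dish, loose, 0.3 kg, 112 mm across, rim 22 mm high; inside a shallow cone sloping 8 degrees down to the centre (8 mm above the origin). Origin: centre of its flat underside; z up, x towards its pouring lip, which is 26 mm wide and sticks out to 83 mm from the centre at 19 to 28 mm height
- dish_handle (a point): middle of the dish's bridge handle, 88 mm straight above the dish's origin: a bar along the dish's y, 10 mm thick (along x), 14 mm tall, on uprights at y = -54 and +54 mm
- ball_center (a point): centre of the loose 16 mm steel ball (17 g) in the dish; it starts at the lowest point, the middle of the dish
- stand: fixed low round pedestal with a flat rubber top 80 mm across on which the dish stands; origin on the bench under its centre, top 30 mm above it
- rail: fixed hanging rail: a round steel bar 12 mm thick, 170 mm long along its y, on two posts that stand at the bar's ends on a 70 x 200 mm foot; origin on the bench under the bar's middle, bar axis 170 mm above the bench
- rail_mid (a point): middle of the rail's bar, on its axis
- funnel_mouth (a point): centre of the mouth of the frosted glass funnel (84 mm across, mouth 90 mm above the bench), in a fixed square wire stand 94 mm wide; about 150 mm from the stand's centre, roughly a quarter turn to the left or to the right of where the lip points at the start
- spin_tester: loose teal plastic bearing spin tester: 75 x 60 mm base 28 mm high with a spindle to 74 mm; it stands on the other side of the stand from the funnel. Leave alone; origin under its centre
- cushion0: loose tan urethane truck cushion, 31 mm across, 15 mm high. Leave alone; origin under its centre
- cushion1: second tan urethane truck cushion, the same. Leave alone; origin under its centre
- nut_driver: loose chrome nut driver with black handle lying flat, 210 mm long along its x, 24 mm thick. Leave alone; origin on its shaft, on the bench
- wheel: loose cream skate wheel lying flat, 62 mm across, 34 mm high. Leave alone; origin under its centre
- jar: loose amber glass jar, 60 mm across, 75 mm high. Leave alone; origin under its centre
Not all that is in view belongs to the job. Leave any purple look-alike of the guard alone.

How it is judged (in metres and radians):
On the way, in this order (a step that is already met when the one before it is completed fails the run):
1. the guard hangs astride the rail, let go of (contact force between guard and rail above 0.2 N and contact force between guard and the fingers below 0.05 N and distance between guard and rail_mid below 0.065 m and angle between the y axis of guard and the y axis of rail, either way round below 0.25 rad and angle between guard's own z axis and vertical below 0.3 rad and linear speed of guard below 0.04 m/s), for 0.2 s.
2. the dish is held level, clear of the stand, with the ball in its middle, not yet turned (z of dish in the frame of stand above 0.065 m and horizontal distance between dish and stand below 0.05 m and contact force between dish and stand below 0.05 N and contact force between dish and the fingers above 1 N and angle between dish's own z axis and vertical below 0.12 rad and horizontal distance between ball_center and dish below 0.015 m and x of funnel_mouth in the frame of dish below 0.1 m), for 0.2 s.
3. the lip points at the funnel, dish still up, level, ball in its middle (z of dish in the frame of stand above 0.065 m and horizontal distance between dish and stand below 0.05 m and contact force between dish and stand below 0.05 N and contact force between dish and the fingers above 1 N and angle between dish's own z axis and vertical below 0.12 rad and horizontal distance between ball_center and dish below 0.015 m and x of funnel_mouth in the frame of dish above 0.08 m and y of funnel_mouth in the frame of dish between -0.033 and 0.033 m), for 0.2 s.
At the end, for the whole second after the job is handed in: Guard astride the rail, let go (within 65 mm of its middle, 0.25 rad). Gripper holds the dish still, 35+ mm above the stand, within 50 mm sideways of it, tilt under 0.12 rad, ball within 15 mm of centre, lip's line within 33 mm of the funnel mouth's centre (all of step 1 and all of step 3 and linear speed of dish below 0.02 m/s and angular speed of dish below 0.15 rad/s); the arm keeps its last pose, push and grip.
It fails at once if the ball strays from the middle of the dish (over 30 mm) (distance between ball_center and dish above 0.034 m).
It fails at once if the dish is tilted over 0.2 rad (angle between dish's own z axis and vertical above 0.2 rad).
It fails at once if a bystander is disturbed (distance of any of spin_tester, cushion0, cushion1, nut_driver, wheel, jar from where it was at the start of the episode above 0.025 m).
It also fails if it takes over 72 s, if anything falls off the work surface, if the arm or the gripper's body presses on something with over 40 N, if the wrist force passes 120 N, or if a joint passes its speed limit or range.

## Robot

A 6-joint arm with a two-finger parallel gripper is mounted at the origin on the work surface. World frame = base frame: x ahead of the robot, y to its left, z up, the work surface at z = 0. Lengths are in mm, angles in rad, forces in N, time in s.
With the tool pointing down it reaches from about 300 to 775 mm from the base axis. Payload 14.6 kg.
Tool frame: the origin (TCP) lies on the centre line of the jaws, within the pads' length; the fingertips stand 8 mm ahead of it and the grasp point (between the pads) lies 11 mm behind it; z points along the fingers, y is the direction in which the jaws open and shut (so a half turn about z gives the same grasp; the last joint's range is limited). The gripper opens to 94 mm and grips with 3 to 60 N. Pads are 16 mm wide; open, the fingers measure 119 mm over their backs; the gripper's body (75 mm by 177 mm) begins 78 mm behind the grasp point.
Start: joints at [-1.243, 0.3, 1.521, -0, 1.321, -0.067], TCP at [211.535, -507.683, 213.446] pointing down, gripper open.
Joint ranges: [-3.03, 3.03], [-0.79, 2.21], [0.23, 2.52], [-1.04, 4.18], [0, 3.07], [-2.55, 2.55]. Speed limits (rad/s): [2.22, 2.22, 2.57, 3.14, 3.14, 3.14].

## Interface

Orientations are given as [roll, pitch, yaw] about the fixed x, y, z axes, in that order (R = Rz(yaw) Ry(pitch) Rx(roll)).
In Python, from cell import read_state, cams, manip gives the robot as it stands.
- The arm moves only by the shell command python3 -m handwheel 'ROWS' [OPENING] [FORCE]. ROWS is JSON, a list of rows, each a list of 4 numbers: the shift along the tool's x, y, z in m, then the turn about the tool's z in degrees. In form: [[dx, dy, dz, turn], ...]. A call has 1 to 5 rows; each row is the pose to reach, as a shift and turn from the pose measured when the call began, along the tool's axes at that moment; what a row does not reach only later rows make up. A row lasts 1/8 s, in which the tool goes at most 62.5 mm and 10.7 degrees, less where a joint would pass 70% of its speed; a pose out of reach is approached as far as the arm can. A call with a gripper value outside its range is refused whole. OPENING is the closure, from 0 (fully open) to 1 (shut), set as the call begins (- or left out, the last holds). The fingers move at their own pace and stop on an object; FORCE is the grip in N (left out, the last holds). Time passes only in rows, so rows that repeat a pose let the fingers close. It gives the time, the measured TCP pose, the force and the opening at its end, in the units of the state.
- read_state(): the state, without advancing time (a new reading comes with each control period).
- cams.camera(name): name is "scene" or "top"; returns the picture (400x640x3 uint8, red, green, blue); there is no depth.
- cams.get_calibration(name): a dict with "vertical_fov" (degrees; the focal length in pixels is half the picture's height over the tangent of half this angle, whatever the lens; pixels are square), "cx", "cy" (the principal point, pixels), "R" (3x3) and "t" (3): a world point X has camera coordinates R X + t. Camera axes: x right, y down, z forward; pixel columns grow to the right and rows downward; lengths in mm; the calibration is good to about 2 mm. A picture is of the moment at which its call begins. get_calibration takes no time and is no camera call.
- manip.sign_off(): hands the job in, once; it reports no verdict.
The state is a dict: "clock": time; "joints": joint angles; "qd": joint speeds; "effort": joint torques, N m; "eef_pos": TCP position; "eef_rot": TCP orientation; "wrist_force": force on the tool from outside, world axes, zero at the start; "moment": the same for the moment, N m; "finger_gap": finger opening in mm.
Only numpy, scipy, OpenCV 4.12 (cv2) and the standard library are available. Lean on these libraries where they do the work, as an engineer would, in place of code of your own. Each camera call takes 0.05 s, during which the arm holds its last target. There are 200 camera calls.

## Working session

There is one attempt and no reset: what is moved stays moved. The work goes in short steps, Python scripts to look and compute and a shell command to move; the robot and the scene stay as the last step left them, time stands still between calls to the robot, and variables do not carry over. Pictures are saved under pics/ and viewed, about 8 in all and at most 12, crops included, and the job is handed in when it is done.

```bash
mkdir -p pics; python3 - <<'E'
from cell import read_state, cams
import cv2
for n in("scene","top"):
    im=cams.camera(n); cv2.imwrite(f"pics/{n}0.png",im[:,:,::-1]); c=cams.get_calibration(n); print(n,c)
s=read_state();print(s['eef_pos'],s['eef_rot'],s['finger_gap'],s['clock'])
E
```

```text
scene {'vertical_fov': 48.399797459119256, 'cx': 317.4611696415917, 'cy': 198.336489382115, 'R': array([[-0.03759323,  0.99916646,  0.01591025],
       [ 0.73392016,  0.03841196, -0.67814874],
       [-0.67819462, -0.01381695, -0.73475244]]), 't': array([  53.27762513, -338.38287191, 1539.81921682])}
top {'vertical_fov': 50.732560675420714, 'cx': 308.768781613831, 'cy': 204.42077966357914, 'R': array([[ 0.02728547, -0.99946703,  0.01792066],
       [-0.99212532, -0.0292686 , -0.12178132],
       [ 0.12224093, -0.01445668, -0.99239516]]), 't': array([ -76.44368659,  606.38786555, 1260.93048371])}
[ 211.45813864 -507.46924345  212.93924858] [-3.14054708e+00 -8.10417917e-05  3.94758765e-01] 94.13812832451201 0.1
```

View pics/scene0.png

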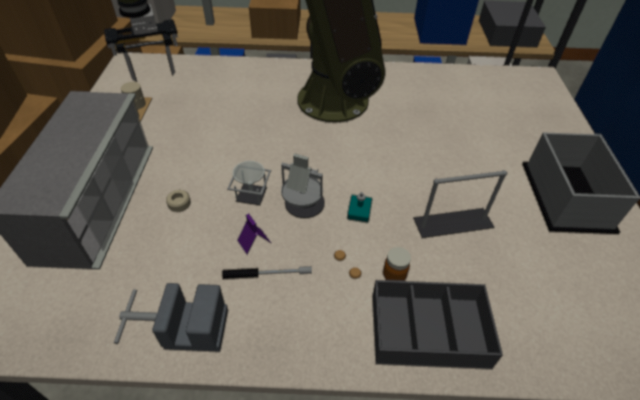

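View pics/top0.png

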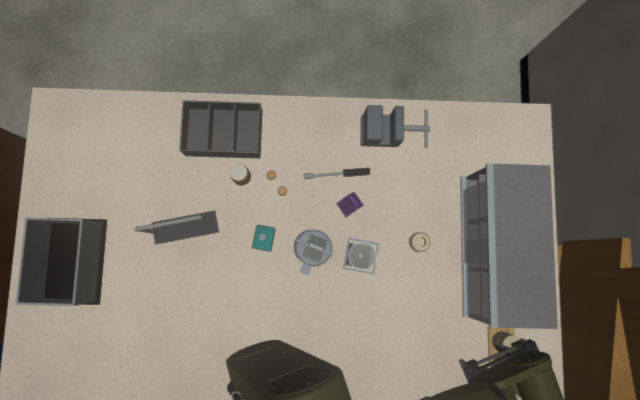

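The top view shows the dish at about (313,247) with its lip at (306,268), the funnel at (361,256), and the rail bar running from (137,229) to (200,217). I'll zoom in on both views.

```bash
python3 - <<'E'
import cv2,numpy as np
a=cv2.imread("pics/top0.png")[195:300,120:390]; b=cv2.imread("pics/scene0.png")[140:245,225:515]
def f(x,s):return cv2.convertScaleAbs(cv2.resize(x,None,fx=s,fy=s,interpolation=cv2.INTER_CUBIC),alpha=1.5)
a=f(a,2.75)[:, :742];b=f(b,2.75)
W=max(a.shape[1],b.shape[1])
p=[np.pad(i,((0,0),(0,W-i.shape[1]),(0,0))) for i in(a,b)]
o=np.vstack(p);print(o.shape);cv2.imwrite("pics/z0.png",o)
E
```

```text
(578, 798, 3)
```

View pics/z0.png

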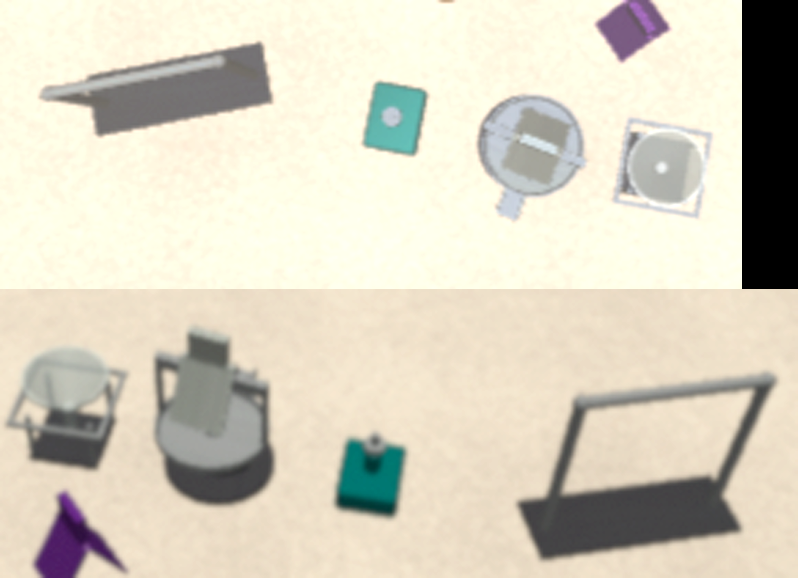

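Zoomed, the top view puts the fin centre at (538,144), the handle ends at (485,125) and (585,163), and the rail ends at (43,93) and (221,62), all in crop pixels. Next I cast rays.

```bash
cat >h.py <<'E'
import numpy as np
from cell import read_state, cams
def ray(n,p):
    c=cams.get_calibration(n);f=200/np.tan(np.radians(c['vertical_fov']/2))
    R=np.array(c['R']);d=R.T@np.array([(p[0]-c['cx'])/f,(p[1]-c['cy'])/f,1]);return -R.T@np.array(c['t']),d
def plane(n,p,z):
    o,d=ray(n,p);return (o+d*(z-o[2])/d[2]).round(1)
def tri(p,q):
    o,d=ray('top',p);a,b=ray('scene',q)
    s,_,_,_=np.linalg.lstsq(np.c_[d,-b],a-o,rcond=None);x,y=o+d*s[0],a+b*s[1]
    return ((x+y)/2).round(1),round(float(np.linalg.norm(x-y)),1)
E
python3 - <<'E'
from h import *
T=lambda u,v:(u/2.75+120,v/2.75+195)
S=lambda u,v:(u/2.75+225,(v-289)/2.75+140)
ang=lambda a,b:np.degrees(np.arctan2(*(b-a)[1::-1])).round(1)
P=lambda u,v,z:plane('top',T(u,v),z)
f1,f2=P(520,135,167.6),P(557,152,167.6);print('fin',(f1+f2)/2,ang(f1,f2),P(538,144,167.6))
h1,h2=P(485,125,125),P(585,163,125);print('handle',(h1+h2)/2,ang(h1,h2))
print('dish',P(531,145,52),'lip',P(511,213,58),'funnel',P(667,168,90))
r1,r2=P(43,93,176),P(221,62,176);print('rail',r1,r2,(r1+r2)/2,ang(r1,r2),np.linalg.norm(r2-r1))
fo=[P(*p,3) for p in((90,77),(262,44),(272,102),(97,135))];print('foot',np.mean(fo,0),ang(fo[0],fo[1]))
print('tri handle',tri(T(485,125),S(266,383)),tri(T(585,163),S(160,357)))
print('tri rail',tri(T(43,93),S(772,379)),tri(T(221,62),S(578,402)))
print('scene rail',plane('scene',S(772,379),176),plane('scene',S(578,402),176),'fin',plane('scene',S(209,336),167.6))
print('spin',P(395,118,14),'purple',P(632,28,30),'fun tri',tri(T(667,168),S(66,376)))
print(read_state()['eef_rot'])
E
```

```text
fin [475.1 -79.8 167.6] -113.0 [474.6 -79.3 167.6]
handle [475.45 -77.55 125.  ] -109.1
dish [475.8 -75.6  52. ] lip [402.  -55.7  58. ] funnel [ 454.7 -219.4   90. ]
rail [510.9 409.9 176. ] [546.5 237.2 176. ] [528.7  323.55 176.  ] -78.4 176.33108064093523
foot [528.65  322.875   3.   ] -77.3
tri handle (array([493.6, -25.8, 123. ]), 0.5) (array([ 457.3, -128.3,  116.4]), 4.0)
tri rail (array([511.4, 413.3, 168.1]), 0.6) (array([547.4, 240.1, 166.6]), 1.2)
scene rail [519.8 409.  176. ] [556.9 237.4 176. ] fin [482.3 -78.2 167.6]
spin [502.6  77.4  14. ] purple [ 610.6 -186.7   30. ] fun tri (array([ 454.6, -219.1,   84.5]), 2.1)
[-3.14054708e+00 -8.10417917e-05  3.94758765e-01]
```

Dish at about (475,-78), handle direction 73°, rail mid (529,323.5) at about 102°, and the funnel needs about +98° of turn. Moving off now.

```bash
cat >>h.py <<'E'
from scipy.spatial.transform import Rotation as Ro
def rel(x,y,z,yaw):
    s=read_state();R=Ro.from_euler('xyz',s['eef_rot']).as_matrix();d=R.T@(np.array([x,y,z])-s['eef_pos'])
    w=np.degrees(s['eef_rot'][2]);t=-((yaw-w+180)%360-180)
    print('pose',np.round(s['eef_pos'],1),round(w,1),'t',round(s['clock'],2),'F',np.round(s['wrist_force'],1),'gap',round(s['finger_gap'],1),'j6',round(s['joints'][5],2),'| rel',np.round(d/1000,4),round(t,1))
E
python3 -m handwheel '[[0.04,-0.029,-0.005,-5],[0.08,-0.058,-0.01,-10],[0.12,-0.087,-0.015,-15],[0.16,-0.116,-0.02,-20],[0.2,-0.145,-0.02,-25]]' 0 20
python3 -c "from h import *;rel(475,-78,225,73)"
```

```text
clock: 0.72
eef_pos: [340.9, -295.3, 233.3]
eef_rot: [-3.141, -0.001, 0.834]
wrist_force: [0.8, 0.3, -0.5]
finger_gap: 94.3
pose [ 340.9 -295.3  233.3] 47.8 t 0.72 F [ 0.8  0.3 -0.5] gap 94.3 j6 -0.06 | rel [ 0.251  -0.0468  0.0085] -25.2
```

```bash

python3 -m handwheel '[[0.05,-0.009,0.001,-5],[0.1,-0.018,0.003,-10],[0.15,-0.028,0.005,-15],[0.2,-0.037,0.007,-20],[0.251,-0.0468,0.0085,-25.2]]'
python3 -m handwheel '[[0,0,0,0],[0,0,0,0]]'
python3 - <<'E'
from h import *;import cv2
rel(475,-78,200,73)
a=cams.camera('scene')[150:230,260:360];cv2.imwrite('pics/c1.png',cv2.convertScaleAbs(cv2.resize(a,None,fx=5,fy=5,interpolation=cv2.INTER_CUBIC),alpha=1.6)[:,:,::-1])
b=cams.camera('top')[195:300,260:380];cv2.imwrite('pics/c2.png',cv2.resize(b,None,fx=4,fy=4)[:,:,::-1])
E
```

```text
clock: 1.35
eef_pos: [475.5, -76.4, 224.8]
eef_rot: [-3.141, -0.001, 1.277]
wrist_force: [0.7, -0.5, -0.4]
finger_gap: 93.9
clock: 1.6
eef_pos: [475.2, -76.6, 224.5]
eef_rot: [-3.14, -0.0, 1.276]
wrist_force: [0.3, 0.1, 0.2]
finger_gap: 94.0
pose [475.2 -76.6 224.5] 73.1 t 1.6 F [0.3 0.1 0.2] gap 94.0 j6 0.06 | rel [-0.0014  0.0002  0.0245] 0.1
```

View pics/c1.png

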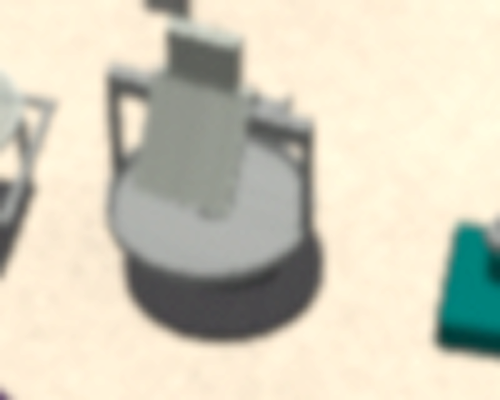

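The scene view shows the guard undisturbed, with the fin at crop (205,60) right under the fingers. I'll descend, close partly, then grip gently.

```bash

python3 -m handwheel '[[-0.001,0,0.025,0],[-0.001,0,0.05,0],[-0.001,0,0.07,0],[-0.001,0,0.078,0],[-0.001,0,0.078,0]]' 0.7 5
python3 -m handwheel '[[0,0,0,0],[0,0,0,0],[0,0,0,0],[0,0,0,0],[0,0,0,0]]' 0.8 5
python3 - <<'E'
from h import *;import cv2
rel(475,-78,146,73)
a=cams.camera('scene')[150:230,260:360];cv2.imwrite('pics/c3.png',cv2.convertScaleAbs(cv2.resize(a,None,fx=4,fy=4,interpolation=cv2.INTER_CUBIC),alpha=1.6)[:,:,::-1])
E
```

```text
clock: 2.33
eef_pos: [474.6, -78.7, 146.9]
eef_rot: [-3.141, -0.0, 1.274]
wrist_force: [0.0, -0.3, 0.4]
finger_gap: 47.6
clock: 2.95
eef_pos: [474.6, -78.7, 146.9]
eef_rot: [-3.141, -0.0, 1.274]
wrist_force: [0.8, 0.2, 0.5]
finger_gap: 18.7
pose [474.6 -78.7 146.9] 73.0 t 2.95 F [0.8 0.2 0.5] gap 18.7 j6 0.06 | rel [0.0008 0.0002 0.0009] -0.0
```

View pics/c3.png

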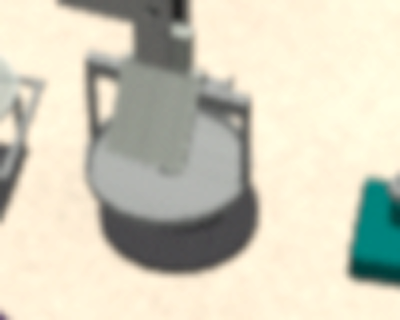

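The fin is straddled and the guard hasn't moved. Closing now.

```bash

python3 -m handwheel '[[0,0,0,0],[0,0,0,0],[0,0,0,0],[0,0,0,0]]' 1 4
python3 -m handwheel '[[0,0,0,0],[0,0,0,0]]' 1 25
python3 -m handwheel '[[0,0,-0.008,0],[0,0,-0.02,0],[0,0,-0.04,0],[0,0,-0.065,0],[0,0,-0.095,0]]'
python3 -m handwheel '[[0,0,-0.04,0],[0,0,-0.065,0],[0,0,-0.065,0]]'
python3 - <<'E'
from h import *;import cv2
rel(529,323.5,280,102)
a=cams.camera('scene')[120:240,240:400];b=cams.camera('top')[190:310,240:400]
cv2.imwrite('pics/c4.png',cv2.convertScaleAbs(cv2.resize(np.hstack([a,b]),None,fx=2.5,fy=2.5,interpolation=cv2.INTER_CUBIC),alpha=1.5)[:,:,::-1])
E
```

```text
clock: 3.5
eef_pos: [475.0, -78.7, 147.3]
eef_rot: [3.141, -0.001, 1.274]
wrist_force: [3.1, 0.6, 4.4]
finger_gap: 10.8
clock: 3.75
eef_pos: [475.0, -78.7, 147.3]
eef_rot: [3.141, -0.001, 1.274]
wrist_force: [2.2, 0.5, 3.8]
finger_gap: 10.2
clock: 4.38
eef_pos: [474.5, -78.7, 243.4]
eef_rot: [-3.141, -0.0, 1.274]
wrist_force: [-0.2, 0.3, -1.0]
finger_gap: 10.2
clock: 4.75
eef_pos: [474.7, -78.8, 310.1]
eef_rot: [3.139, -0.001, 1.274]
wrist_force: [0.6, -0.4, -2.0]
finger_gap: 9.7
pose [474.7 -78.8 310.1] 73.0 t 4.75 F [ 0.6 -0.4 -2. ] gap 9.7 j6 0.06 | rel [ 0.4006 -0.0659  0.0302] -29.0
```

View pics/c4.png

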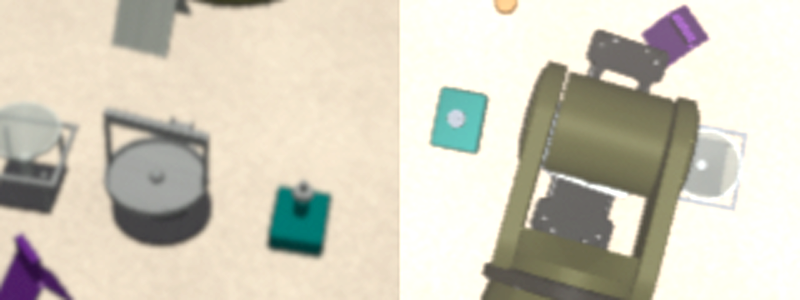

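Guard lifted (left half, top edge), and the ball is still centred in the dish at (157,177). Carrying the guard to the rail.

```bash

python3 -m handwheel '[[0.03,-0.005,0,-3],[0.08,-0.013,0,-7],[0.13,-0.021,0,-11],[0.18,-0.03,0,-15],[0.23,-0.038,0,-18]]'
python3 -c "from h import *;rel(529,323.5,270,102)"
```

```text
clock: 5.48
eef_pos: [504.6, 154.0, 306.2]
eef_rot: [-3.138, -0.0, 1.59]
wrist_force: [0.8, -0.7, -0.8]
finger_gap: 9.9
pose [504.6 154.  306.2] 91.1 t 5.47 F [ 0.8 -0.7 -0.8] gap 9.9 j6 0.21 | rel [0.169  0.0277 0.0362] -10.9
```

```bash

python3 -m handwheel '[[0.045,0.007,0,-3],[0.09,0.014,0.01,-6],[0.13,0.02,0.02,-9],[0.16,0.026,0.03,-10.9],[0.169,0.0277,0.0362,-10.9]]'
python3 -m handwheel '[[0,0,0,0],[0,0,0,0],[0,0,0,0]]'
python3 - <<'E'
from h import *;import cv2
rel(529,323.5,195,102)
a=cams.camera('scene');b=cams.camera('top');cv2.imwrite('pics/full5.png',a[:,:,::-1]);cv2.imwrite('pics/full5t.png',b[:,:,::-1])
a=a[100:240,400:520];b=b[180:320,120:240]
cv2.imwrite('pics/c5.png',cv2.convertScaleAbs(cv2.resize(np.hstack([a,b]),None,fx=3.3,fy=3.3,interpolation=cv2.INTER_CUBIC),alpha=1.5)[:,:,::-1])
E
```

```text
clock: 6.1
eef_pos: [528.4, 324.5, 267.3]
eef_rot: [-3.134, -0.0, 1.782]
wrist_force: [0.3, -0.7, -1.4]
finger_gap: 9.9
clock: 6.48
eef_pos: [528.5, 323.8, 267.9]
eef_rot: [-3.135, -0.0, 1.781]
wrist_force: [-0.7, -0.3, -0.8]
finger_gap: 9.8
pose [528.5 323.8 267.9] 102.0 t 6.47 F [-0.7 -0.3 -0.8] gap 9.8 j6 0.28 | rel [-0.0004  0.0009  0.0729] 0.0
```

View pics/c5.png

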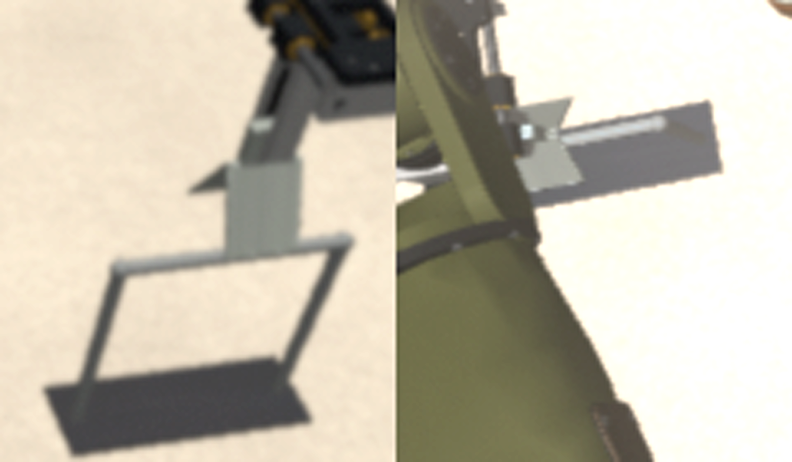

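Guard hangs straight above the bar. In the top half its near-end panel corners are at (573,98) and (582,181), with the bar end at (664,123). Checking the lateral offset.

```bash
python3 - <<'E'
from h import *
T=lambda u,v:((u-396)/3.3+120,v/3.3+180)
c1,c2=plane('top',T(573,98),198),plane('top',T(582,181),198);e=plane('top',T(664,123),176);o=(c1+c2)/2
u=np.array([np.cos(np.radians(102)),np.sin(np.radians(102))]);n=np.array([u[1],-u[0]])
print(c1,c2,np.linalg.norm(c1-c2),o,'bar end',e,'perp: guard',o[:2]@n,'rail end',e[:2]@n,'rail mid est',np.array([529,323.5])@n,'tcp',np.array([528.5,323.8])@n)
print('along guard end',o[:2]@u,'tcp',np.array([528.5,323.8])@u)
E
```

```text
[563.7 304.3 198. ] [496.8 292.6 198. ] 67.91538853603065 [530.25 298.45 198.  ] bar end [547.4 234.9 176. ] perp: guard 580.7140094136607 rail end 584.2764528147769 rail mid est 584.6995127677284 tcp 584.2728124746068
along guard end 181.68297738288746 tcp 206.84286452042048
```

Well within the tent's self-centring width. Descending.

```bash

python3 -m handwheel '[[0,0,0.02,0],[0,0,0.04,0],[0,0,0.055,0],[0,0,0.065,0],[0,0,0.069,0]]'
python3 -m handwheel '[[0,0,0,0],[0,0,0,0]]'
```

```text
clock: 7.2
eef_pos: [529.5, 324.3, 200.4]
eef_rot: [-3.14, -0.001, 1.781]
wrist_force: [7.0, 0.8, 11.4]
finger_gap: 9.7
clock: 7.45
eef_pos: [529.6, 324.3, 200.8]
eef_rot: [-3.141, -0.001, 1.781]
wrist_force: [1.6, 0.5, 1.7]
finger_gap: 9.7
```

Contact came about 4 mm early with a +x push, so the guard sits about 3 mm off to -x. Shifting over.

```bash

python3 -m handwheel '[[0,0.0015,0,0],[0,0.0025,0.001,0],[0,0.0025,0.003,0],[0,0.0025,0.004,0],[0,0.0025,0.004,0]]'
python3 -m handwheel '[[0,0,0,0],[0,0,0,0]]'
```

```text
clock: 8.07
eef_pos: [532.1, 324.9, 196.7]
eef_rot: [-3.141, -0.001, 1.781]
wrist_force: [0.5, -0.1, -1.5]
finger_gap: 10.1
clock: 8.32
eef_pos: [532.1, 324.9, 196.7]
eef_rot: [-3.141, -0.001, 1.781]
wrist_force: [-0.0, 0.5, -0.3]
finger_gap: 10.4
```

```bash

python3 -m handwheel '[[0,0,0.001,0],[0,0,0.001,0],[0,0,0.001,0]]' 0.75 5
python3 -m handwheel '[[0,0,0,0],[0,0,0,0],[0,0,0,0],[0,0,0,0],[0,0,0,0]]' 0.3
python3 -m handwheel '[[0,0,-0.03,0],[0,0,-0.08,0],[0,0,-0.13,0]]' 0
python3 -c "from h import *;rel(475,-78,300,73)"
```

```text
clock: 8.7
eef_pos: [532.1, 324.9, 195.8]
eef_rot: [-3.141, -0.001, 1.781]
wrist_force: [0.5, -0.3, -0.2]
finger_gap: 23.2
clock: 9.32
eef_pos: [532.1, 324.9, 195.8]
eef_rot: [-3.141, -0.001, 1.781]
wrist_force: [-0.4, -0.8, 0.8]
finger_gap: 65.1
clock: 9.7
eef_pos: [532.0, 324.6, 327.3]
eef_rot: [-3.141, -0.001, 1.781]
wrist_force: [-0.1, 0.7, -0.5]
finger_gap: 91.8
pose [532.  324.6 327.3] 102.0 t 9.7 F [-0.1  0.7 -0.5] gap 91.8 j6 0.28 | rel [-0.3819 -0.1396  0.0269] 29.0
```

```bash

python3 -m handwheel '[[-0.045,-0.016,0,3],[-0.09,-0.033,0,7],[-0.135,-0.05,0,10],[-0.165,-0.06,0,12],[-0.17,-0.062,0,13]]'
python3 - <<'E'
from h import *;import cv2
rel(475,-78,240,73)
a=cams.camera('scene');b=cams.camera('top')
cv2.imwrite('pics/s6.png',a[:,:,::-1]);cv2.imwrite('pics/t6.png',b[:,:,::-1])
p=[a[140:240,240:360],b[200:300,270:390],a[140:240,400:520],b[180:280,120:240]]
o=np.vstack([np.hstack(p[:2]),np.hstack(p[2:])])
cv2.imwrite('pics/c6.png',cv2.convertScaleAbs(cv2.resize(o,None,fx=3,fy=3,interpolation=cv2.INTER_CUBIC),alpha=1.4)[:,:,::-1])
E
```

```text
clock: 10.32
eef_pos: [506.7, 144.1, 327.6]
eef_rot: [-3.141, -0.001, 1.551]
wrist_force: [0.1, 0.6, -0.1]
finger_gap: 93.8
pose [506.7 144.1 327.6] 88.9 t 10.32 F [ 0.1  0.6 -0.1] gap 93.8 j6 0.23 | rel [-0.2228 -0.0273  0.0873] 15.9
```

View pics/c6.png

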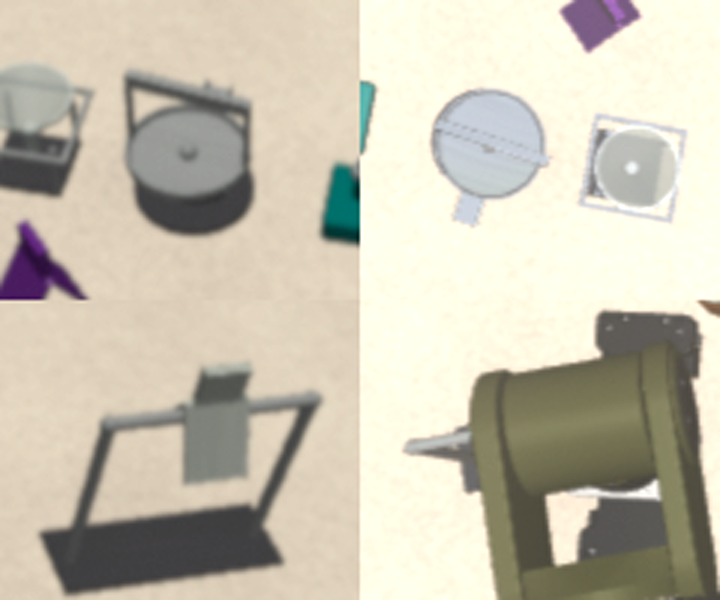

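The guard hangs astride the rail near its middle. In the top-right panel the dish handle ends are at (436,125) and (549,161), the rim centre is at (489,144), the ball at (488,150) and the lip tip at (466,222).

```bash
python3 - <<'E'
from h import *
T=lambda u,v:((u-360)/3+270,v/3+200)
S=lambda u,v:(u/3+240,v/3+140)
ang=lambda a,b:np.degrees(np.arctan2(*(b-a)[1::-1])).round(1)
P=lambda u,v,z:plane('top',T(u,v),z)
h1,h2=P(436,125,125),P(549,161,125);print('handle',(h1+h2)/2,ang(h1,h2),np.linalg.norm(h1-h2))
a,b=plane('scene',S(249,103),125),plane('scene',S(127,73),125);print('scene handle',(a+b)/2,ang(a,b))
d,l=P(489,144,52),P(466,222,58);print('dish',d,'lip',l,ang(d,l),'ball',P(488,150,46),'scene ball',plane('scene',S(188,153),46))
f=P(640,167,90);print('funnel',f,'dir',ang(np.r_[475,-78,0],f))
E
```

```text
handle [474.55 -76.55 125.  ] -106.0 112.04508021327844
scene handle [480.55 -75.1  125.  ] -106.5
dish [475.  -75.3  52. ] lip [397.4 -54.4  58. ] 164.9 ball [469.  -74.6  46. ] scene ball [481.  -75.2  46. ]
funnel [ 456.  -221.7   90. ] dir -97.5
```

```bash

python3 -m handwheel '[[-0.045,-0.006,0,3],[-0.09,-0.012,0.01,6],[-0.14,-0.018,0.03,10],[-0.19,-0.024,0.06,14],[-0.22,-0.0275,0.085,15]]' 0.5
python3 -m handwheel '[[0,0,0,0],[0,0,0,0]]'
python3 -c "from h import *;rel(476,-76,107,74)"
```

```text
clock: 11.05
eef_pos: [475.4, -74.7, 241.0]
eef_rot: [-3.14, -0.001, 1.291]
wrist_force: [1.9, 0.6, -0.2]
finger_gap: 48.7
clock: 11.3
eef_pos: [476.1, -73.6, 241.6]
eef_rot: [-3.141, -0.001, 1.292]
wrist_force: [0.5, 0.2, 0.1]
finger_gap: 47.0
pose [476.1 -73.6 241.6] 74.0 t 11.3 F [0.5 0.2 0.1] gap 47.0 j6 0.05 | rel [-0.0025  0.0007  0.1346] 0.0
```

```bash

python3 -m handwheel '[[-0.0025,0,0.04,0],[-0.0025,0,0.08,0],[-0.0025,0,0.11,0],[-0.0025,0,0.125,0],[-0.0025,0,0.1345,0]]'
python3 -m handwheel '[[0,0,0,0],[0,0,0,0],[0,0,0,0],[0,0,0,0]]' 0.78 3
python3 -m handwheel '[[0,0,0,0],[0,0,0,0],[0,0,0,0]]' 0.82
python3 - <<'E'
from h import *;import cv2
rel(476,-76,107,74)
a=cams.camera('scene')[140:230,250:350]
cv2.imwrite('pics/c7.png',cv2.convertScaleAbs(cv2.resize(a,None,fx=6,fy=6,interpolation=cv2.INTER_CUBIC),alpha=1.6)[:,:,::-1])
E
```

```text
clock: 11.92
eef_pos: [476.0, -75.2, 107.4]
eef_rot: [-3.142, -0.001, 1.293]
wrist_force: [0.7, 0.4, -0.2]
finger_gap: 47.2
clock: 12.42
eef_pos: [476.1, -75.3, 107.7]
eef_rot: [3.141, -0.001, 1.293]
wrist_force: [-0.1, 0.2, -0.6]
finger_gap: 20.9
clock: 12.8
eef_pos: [476.1, -75.3, 107.7]
eef_rot: [3.141, -0.001, 1.293]
wrist_force: [-0.1, -0.0, 0.2]
finger_gap: 16.8
pose [476.1 -75.3 107.7] 74.1 t 12.8 F [-0.1 -0.   0.2] gap 16.8 j6 0.04 | rel [-0.0007  0.0001  0.0007] 0.1
```

View pics/c7.png

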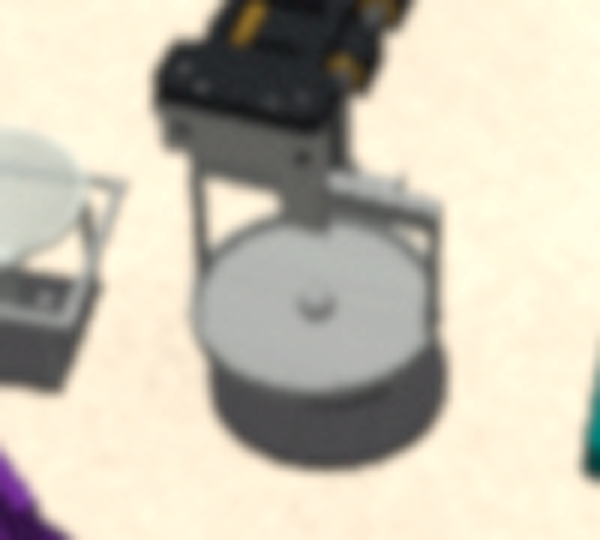

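The finger straddles the middle of the handle, and the ball sits at the dish centre (315,305). Gripping.

```bash

python3 -m handwheel '[[0,0,0,0],[0,0,0,0]]' 0.86
python3 -m handwheel '[[0,0,0,0],[0,0,0,0],[0,0,0,0]]' 1 3
python3 -m handwheel '[[0,0,0,0],[0,0,0,0]]' 1 30
python3 -m handwheel '[[0,0,0,0],[0,0,0,0]]' 1 55
python3 -c "from h import *;rel(476,-76,107,74);print(read_state()['moment'])"
```

```text
clock: 13.1
eef_pos: [476.3, -75.3, 107.8]
eef_rot: [3.141, -0.001, 1.293]
wrist_force: [1.2, -0.6, 1.1]
finger_gap: 13.4
clock: 13.48
eef_pos: [476.5, -75.3, 107.9]
eef_rot: [3.14, -0.002, 1.293]
wrist_force: [2.1, 0.2, 1.5]
finger_gap: 10.5
clock: 13.72
eef_pos: [476.2, -75.3, 107.7]
eef_rot: [3.141, -0.001, 1.293]
wrist_force: [0.7, 0.5, -1.8]
finger_gap: 9.6
clock: 13.98
eef_pos: [476.2, -75.3, 107.7]
eef_rot: [3.141, -0.001, 1.293]
wrist_force: [0.5, -0.8, -0.8]
finger_gap: 9.5
pose [476.2 -75.3 107.7] 74.1 t 13.97 F [ 0.5 -0.8 -0.8] gap 9.5 j6 0.04 | rel [-0.0007 -0.      0.0007] 0.1
[-0.08966949 -0.22667607  0.00810945]
```

```bash

python3 -m handwheel '[[0,0,-0.001,0],[0,0,-0.003,0],[0,0,-0.006,0],[0,0,-0.01,0],[0,0,-0.014,0]]'
python3 -m handwheel '[[0,0,-0.004,0],[0,0,-0.008,0],[0,0,-0.012,0],[0,0,-0.016,0],[0,0,-0.02,0]]'
python3 -m handwheel '[[0,0,-0.004,0],[0,0,-0.008,0],[0,0,-0.012,0],[0,0,-0.016,0],[0,0,-0.02,0]]'
python3 -m handwheel '[[0,0,-0.004,0],[0,0,-0.007,0],[0,0,-0.009,0],[0,0,-0.01,0],[0,0,-0.01,0]]'
python3 -m handwheel '[[0,0,0,0],[0,0,0,0],[0,0,0,0],[0,0,0,0]]'
python3 - <<'E'
from h import *;import cv2
rel(476,-76,170,74)
a=cams.camera('scene')[120:220,250:350];cv2.imwrite('pics/c8.png',cv2.convertScaleAbs(cv2.resize(a,None,fx=5,fy=5,interpolation=cv2.INTER_CUBIC),alpha=1.6)[:,:,::-1])
E
```

```text
clock: 14.6
eef_pos: [476.2, -75.4, 122.0]
eef_rot: [3.141, -0.001, 1.293]
wrist_force: [-0.5, 0.2, -2.8]
finger_gap: 9.8
clock: 15.22
eef_pos: [476.2, -75.4, 142.3]
eef_rot: [3.141, -0.001, 1.293]
wrist_force: [-0.2, -0.4, -3.2]
finger_gap: 9.4
clock: 15.85
eef_pos: [476.2, -75.4, 162.6]
eef_rot: [3.141, -0.001, 1.293]
wrist_force: [0.5, -0.5, -2.8]
finger_gap: 9.6
clock: 16.48
eef_pos: [476.1, -75.4, 172.5]
eef_rot: [3.141, -0.001, 1.293]
wrist_force: [1.2, 0.6, -2.7]
finger_gap: 9.4
clock: 16.98
eef_pos: [476.1, -75.4, 172.5]
eef_rot: [3.141, -0.001, 1.293]
wrist_force: [0.1, 0.2, -2.8]
finger_gap: 9.6
pose [476.1 -75.4 172.5] 74.1 t 16.98 F [ 0.1  0.2 -2.8] gap 9.6 j6 0.04 | rel [-0.0006  0.0001  0.0025] 0.1
```

View pics/c8.png

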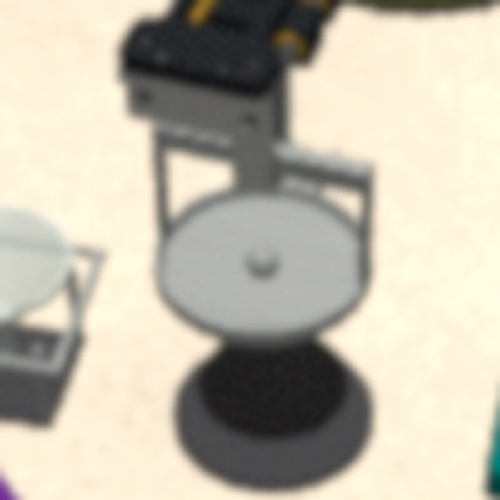

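Dish is up about 65 mm, level, with the ball centred at (262,262). Turning it smoothly by -98 (tool turn).

```bash

python3 -m handwheel '[[0,0,0,-0.5],[0,0,0,-1.5],[0,0,0,-3],[0,0,0,-5],[0,0,0,-7.5]]'
python3 -m handwheel '[[0,0,0,-3],[0,0,0,-6],[0,0,0,-9],[0,0,0,-12],[0,0,0,-15]]'
python3 -m handwheel '[[0,0,0,-3],[0,0,0,-6],[0,0,0,-9],[0,0,0,-12],[0,0,0,-15]]'
python3 -m handwheel '[[0,0,0,-3],[0,0,0,-6],[0,0,0,-9],[0,0,0,-12],[0,0,0,-15]]'
python3 -c "from h import *;rel(476,-76,172,172)"
```

```text
clock: 17.65
eef_pos: [476.1, -75.4, 172.5]
eef_rot: [3.141, -0.001, 1.427]
wrist_force: [0.3, -0.1, -2.8]
finger_gap: 9.6
clock: 18.27
eef_pos: [476.1, -75.4, 172.5]
eef_rot: [3.14, -0.001, 1.692]
wrist_force: [0.5, 0.1, -3.2]
finger_gap: 9.7
clock: 18.9
eef_pos: [476.1, -75.4, 172.5]
eef_rot: [3.14, -0.001, 1.957]
wrist_force: [-0.0, 0.1, -3.7]
finger_gap: 9.7
clock: 19.52
eef_pos: [476.1, -75.4, 172.6]
eef_rot: [3.14, -0.0, 2.222]
wrist_force: [-0.1, -0.3, -2.7]
finger_gap: 9.5
pose [476.1 -75.4 172.6] 127.3 t 19.52 F [-0.1 -0.3 -2.7] gap 9.5 j6 -0.89 | rel [-0.0004 -0.0005  0.0006] -44.7
```

```bash

python3 -m handwheel '[[0,0,0,-3],[0,0,0,-6],[0,0,0,-9],[0,0,0,-12],[0,0,0,-15]]'
python3 -m handwheel '[[0,0,0,-3],[0,0,0,-6],[0,0,0,-9],[0,0,0,-12],[0,0,0,-15]]'
python3 -m handwheel '[[0,0,0,-3],[0,0,0,-6],[0,0,0,-9],[0,0,0,-11.5],[0,0,0,-13]]'
python3 -m handwheel '[[0,0,0,-1],[0,0,0,-1.6],[0,0,0,-1.7],[0,0,0,-1.7]]'
python3 -m handwheel '[[0,0,0,0],[0,0,0,0],[0,0,0,0],[0,0,0,0]]'
python3 - <<'E'
from h import *;import cv2
rel(476,-76,172,172)
a=cams.camera('scene');b=cams.camera('top');cv2.imwrite('pics/s9.png',a[:,:,::-1])
p=[a[120:220,230:350],b[180:280,270:390],a[140:240,400:520],b[180:280,120:240]]
o=np.vstack([np.hstack(p[:2]),np.hstack(p[2:])])
cv2.imwrite('pics/c9.png',cv2.convertScaleAbs(cv2.resize(o,None,fx=3,fy=3,interpolation=cv2.INTER_CUBIC),alpha=1.5)[:,:,::-1])
E
```

```text
clock: 20.15
eef_pos: [476.1, -75.4, 172.5]
eef_rot: [3.14, 0.0, 2.487]
wrist_force: [0.2, 0.5, -3.3]
finger_gap: 9.1
clock: 20.78
eef_pos: [476.1, -75.4, 172.5]
eef_rot: [3.14, 0.001, 2.751]
wrist_force: [0.4, -0.6, -3.6]
finger_gap: 9.8
clock: 21.4
eef_pos: [476.1, -75.4, 172.5]
eef_rot: [3.14, 0.001, 2.98]
wrist_force: [-0.1, 0.2, -2.3]
finger_gap: 9.1
clock: 21.9
eef_pos: [476.1, -75.4, 172.6]
eef_rot: [3.14, 0.001, 3.01]
wrist_force: [-0.5, 0.0, -3.5]
finger_gap: 9.2
clock: 22.4
eef_pos: [476.1, -75.4, 172.5]
eef_rot: [3.14, 0.001, 3.01]
wrist_force: [-0.8, -0.6, -3.3]
finger_gap: 9.6
pose [476.1 -75.4 172.5] 172.4 t 22.4 F [-0.8 -0.6 -3.3] gap 9.6 j6 -1.67 | rel [ 0.0001 -0.0006  0.0005] 0.4
```

View pics/c9.png

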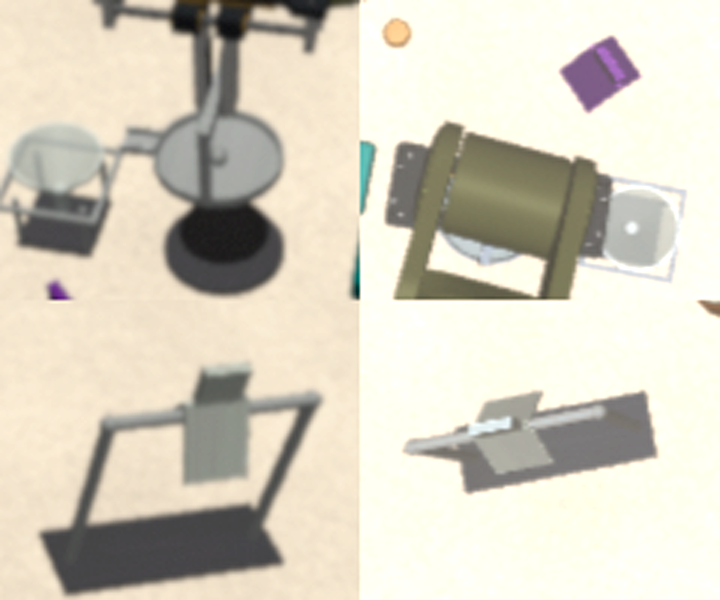

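The lip, with its tip at scene crop (128,140), points at the funnel. The ball is central and the guard is astride the rail. Quick numeric check, then hand in.

```bash
python3 - <<'E'
from h import *
S=lambda u,v:(u/3+230,v/3+120)
T=lambda u,v:(u/3+120,(v-300)/3+180)
l=plane('scene',S(127,139),122);c=plane('scene',S(219,158),113);f=plane('scene',S(57,157),90);g=plane('top',T(490,425),216)
n=(l-c)[:2]/np.linalg.norm((l-c)[:2]);d=(f-c)[:2]
print('lip',l,'dish',c,'funnel',f,'x',n@d,'y',n[0]*d[1]-n[1]*d[0],'ball',plane('scene',S(219,154),113+8),'guard fin top',g)
rel(476,-76,172,172)
E
python3 -c "from cell import manip;print(manip.sign_off())"
```

```text
lip [ 470.8 -152.5  122. ] dish [480.4 -73.9 113. ] funnel [ 463.  -216.4   90. ] x 143.55838526303694 y 0.004546367876802293 ball [483.8 -73.6 121. ] guard fin top [538.6   9.2 216. ]
pose [476.1 -75.4 172.5] 172.5 t 22.5 F [-0.7  0.2 -3.9] gap 9.5 j6 -1.67 | rel [ 0.0001 -0.0006  0.0005] 0.5
the job is handed in; nothing more can be done
None
```

The guard is hanging on the rail, let go of. The dish is held about 65 mm above its stand with the lip pointing at the funnel. I handed the job in at about 22.5 s; the hand-in reports no verdict.

**What I did**
- **Guard:** I gripped it by its fin, lifted it off the handle and set it on the rail. It touched the bar about 4 mm early, so I moved it roughly 3 mm sideways, let it down and released it.
- **Dish:** I gripped the middle of the handle at 55 N, lifted it slowly, and turned it about 98° in small steps.

**Last checks**
- **Lip:** in the scene camera the funnel mouth is 144 mm ahead of the dish centre along the lip, and the lip's line is off it by about 0 mm (limit 33).
- **Dish and ball:** the arm was at rest and the dish looked level. The ball measured about 3 mm from the dish centre (limit 15). The wrist force was about 3–4 N, which fits the dish's weight.
- **Guard:** the pictures show it astride the rail near its middle.

**What disagreed**
- **Guard position:** my last numeric check of it put the fin at y = 9 mm. I used the wrong crop offset in that calculation (the left half of the picture was another panel), so it is not a real position. The guard's place therefore rests on the pictures and on the arm's release pose of (532, 325), against a rail middle of about (529, 323.5).
- **Cameras:** the two cameras differed by about 6–10 mm in x, well within what the job allowed.
- **Bystanders:** I did not measure their positions at the end. The arm never went low near them, and those in the last pictures looked unmoved.

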